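# Hang the tea-light bin back on the louvered rack

## Robot

A 6-joint arm with a two-finger parallel gripper is mounted at the origin on a cart in front of the work surface, level with it; the furniture and walls round the work are solid. World frame = base frame: x ahead of the robot, y to its left, z up, the work surface at z = 0. Lengths are in m, angles in degrees, forces in N, time in s.
With the tool pointing down it reaches from about 0.25 to 0.725 m from the base axis. Payload 9.7 kg.
Tool frame: the origin (TCP) lies between the finger pads; the fingertips stand 25 mm ahead of it and the grasp point (between the pads) lies 6 mm ahead of it; z points along the fingers, y is the line along which they close (so a half turn about z gives the same grasp; the last joint's range is limited). The gripper opens to 85 mm and grips with 20 to 120 N. Pads are 22 mm wide; open, the fingers measure 114 mm over their backs; the gripper's body (76 mm by 85 mm) begins 54 mm behind the grasp point. The pads swing forward as they close: fully open they stand 13 mm farther back than shut.
Start: joints at [72.536, 4.979, 10.078, 95.1, 0, 90], TCP at [0.165, 0.525, 0.256] pointing down, gripper open.
Joint ranges: [-179.16, 179.16], [-48.56, 103.87], [-65.8, 70.77], [-126.05, 130.52], [-82.76, 87.17], [-180, 180]. Speed limits (degrees/s): [127.2, 127.2, 147.25, 180, 180, 180].

## Interface

Orientations are given as [roll, pitch, yaw] about the fixed x, y, z axes, in that order (R = Rz(yaw) Ry(pitch) Rx(roll)).
In Python, from workcell import bot gives the robot as it stands. The module is installed in compiled form; this text tells all that it offers.
- The arm moves only by the shell command python3 -m pendant 'ROWS' [FORCE]. ROWS is rows parted by semicolons, their numbers by spaces, 1 to 5 of them, each of 5 numbers: dx, dy, dz in m, then a turn about the tool's z in degrees, then the finger opening in m; each row is the pose to reach, as a shift and turn from the pose commanded when the command began, along the tool's axes at that moment; what a row does not reach only later rows make up. A row lasts 1/12 s, in which the tool goes at most 0.0417 m and 7.16 degrees, less where a joint would pass 70% of its speed; a pose out of reach is approached as far as the arm can. The fingers move at their own pace and stop on an object; FORCE is the grip in N (left out, the last holds). Time passes only in rows, so rows that do not move let the fingers close. It prints the time, the measured TCP pose, the force, the opening and the grip force at its end.
- bot.get_obs(): the state, without advancing time (a new reading comes with each control period).
- bot.camera(name): name is "scene" or "top"; returns the picture (480x640x3 uint8, blue, green, red); there is no depth.
- bot.camera_info(name): a dict with "mtx" (3x3 intrinsics, pixels), "extrinsics" (4x4, takes a point from camera to world coordinates). Camera axes: x right, y down, z forward; pixel columns grow to the right and rows downward; lengths in m; the calibration is good to about 2 mm. A picture is of the moment at which its call begins. camera_info takes no time and is no camera call.
- bot.job_done(): hands the job in; it is judged then, once.
The state is a dict: "time": time; "q": joint angles; "qd": joint speeds; "joint_efforts": joint torques, N m; "ee_pos": TCP position; "tcp_rot": TCP orientation; "wrist_force": force on the tool from outside, world axes, zero at the start; "torque": the same for the moment, N m; "opening": finger opening in m; "grasp_force": force on a finger pad.
Only numpy, scipy, OpenCV 4.12 (cv2) and the standard library are available. Lean on these libraries where they do the work, as an engineer would, in place of code of your own. Each camera call takes 0.05 s, during which the arm holds its last target. There are 200 camera calls.

## Task

Hang the green bin with the tea lights on the top louver of the grey rack: lift it over the middle of the louver, feel for the panel behind, and let it down so its back lip drops fully in behind the louver and the bin rests on it. Then, keeping it hooked on the louver, slide it left along the rail until it sits snug against the end cheek, and let go. Be gentle, pushing against the rack no harder than about 1.5 kg of force, keep the tea lights in the bin, and leave everything else where it is.

Things in the scene. Friction and masses are not known exactly. Their poses are not given: they have to be found in the camera images.
- bin: Open green metal bin, 80 (x) by 110 (y) by 55 mm high, walls 4 mm, about 0.25 kg, two loose tea lights in it. Origin at the centre of its underside; z up; +x points out of its back, where the lip is; the back wall's outer face is at x = 40 mm. A 4 mm flange runs back from the top edge and ends in a lip pointing down: x = 52 to 56, y = -40 to 40, z = 27 to 55 mm.
- bin_lip (a point): Point of the bin at x = 46, y = 0, z = 51 mm in its frame: middle of the flange's underside, between back wall and lip (12 mm apart; the lip hangs 24 mm below this point). It rests on the louver's top edge when hung. Axes as the bin's.
- bin_bar (a point): Centre of the bin's wooden bar handle (x = -10, y = 0, z = 87 mm in the bin's frame), 14 by 14 mm in section, 102 mm long along y, over the open bin. Grip it from above, fingers closing along the bin's x. Axes as the bin's.
- rack: Dark steel base of a fixed grey louvered rack. Origin on the worktop midway between its feet; +x to the back (away from the robot), +y left, z up. It carries an upright grey panel, y = -130 to 130 mm, top at z = 166 mm, clamped in slotted feet: its front face, parallel to y, lies anywhere from x = -25 to +25 mm, not measured: find it by touch. It is rigid: forces rise within 1 mm.
- rack_louver (a point): Point fixed to the rack's base at x = 0, y = 0, z = 111 mm: the height of the bright metal top louver's upper edge. It moves with the panel; it runs y = -122 to 122 mm, 6.5 to 11.5 mm in front of the panel's face; the slot behind it is 6.5 mm wide, 32 mm deep. With the lip's back touching the bare face above it, a level bin goes straight down, 2.5 mm to spare. Axes as the rack's.
- rack_bumper (a point): Point fixed to the rack's base at x = 0, y = 0, z = 76 mm: the height of the second louver's top, whose front is 15 mm before the panel's face. The hung bin's back leans on it, tipping by up to 0.1 rad; its underside is then about 60 mm above the worktop. Axes as the rack's.
- rack_cheek (a point): Point fixed to the rack's base at x = 0, y = 125, z = 95 mm: the plane (y) of the black rubber pad on the rigid end cheek at the panel's left end, which stands out 50 mm from the panel's face, z = 60 to 130 mm. Snug against it, the bin's centre is at y = 70 mm. Axes as the rack's.
- candle_a: Tea light, 38 mm across, 15 mm high, loose in the bin. Origin at the centre of its underside.
- candle_b: The other tea light, the same.
- salt: Salt shaker, 44 mm across, 90 mm high; bystander. Origin under its centre.
- garlic: Garlic bulb, about 60 mm; bystander. Origin under its centre.
- mug: Small white mug with a blue pattern, 62 by 88 by 50 mm; bystander. Origin under its centre.
- jar: Glass jar with green lid, 79 mm across, 120 mm high; bystander. Origin under its centre.
- lemon: Lemon, 78 by 55 by 56 mm; bystander. Origin under its centre.

How it is judged:
By the outcome, as a careful person would: the job done as asked, in the order asked, and still so for the second after the job is handed in, with the robot touching nothing.
It also fails if it takes over 61 s, if anything falls off the work surface, if the arm or the gripper's body presses on something with over 40 N, if the wrist force passes 120 N, or if a joint passes its speed limit or range.

## Working session

There is one attempt and no reset: what is moved stays moved. The work goes in short steps, Python scripts to look and compute and a shell command to move; the robot and the scene stay as the last step left them, time stands still between calls to the robot, and variables do not carry over. Pictures are saved under pics/ and viewed, at most 10 in all, crops included, and the job is handed in when it is done.

```bash
mkdir -p pics; python3 - <<'E'
from workcell import bot
import cv2
for n in("scene","top"):
    cv2.imwrite(f"pics/{n}0.png",bot.camera(n)); i=bot.camera_info(n); print(n,i["mtx"].round(1).tolist(),i["extrinsics"].round(4).tolist())
o=bot.get_obs(); print(o)
E
```

```text
scene [[513.0, 0.0, 317.8], [0.0, 513.0, 243.8], [0.0, 0.0, 1.0]] [[0.6423, -0.5314, 0.5523, -0.2095], [-0.7664, -0.4348, 0.4729, -0.7576], [-0.0112, -0.727, -0.6865, 1.1039], [0.0, 0.0, 0.0, 1.0]]
top [[609.0, 0.0, 327.2], [0.0, 609.0, 242.7], [0.0, 0.0, 1.0]] [[0.0232, -0.9949, 0.0983, 0.4553], [-0.9996, -0.0249, -0.0159, -0.0422], [0.0183, -0.0979, -0.995, 1.7524], [0.0, 0.0, 0.0, 1.0]]
{'time': 0.1, 'q': array([ 7.25355801e+01,  5.00634941e+00,  1.00404004e+01,  9.50992905e+01,
       -1.78471895e-03,  9.00005382e+01]), 'qd': array([-0.03160015, -0.11625184,  0.02810215,  0.04854957, -0.02346874,
       -0.08676851]), 'joint_efforts': array([ 2.02855426e-04, -5.21558332e+01,  4.65655732e+01,  1.59635843e-02,
       -1.23647618e-05,  1.68887982e-05]), 'ee_pos': array([0.16501952, 0.52448357, 0.25568189]), 'tcp_rot': array([-1.79934760e+02,  1.78533065e-03,  1.62535044e+02]), 'wrist_force': array([ 0.0178948 , -0.01724115, -0.48192636]), 'torque': array([-0.0152799 , -0.01677022,  0.03019094]), 'grasp_force': 0.0, 'opening': 0.08562389651938625}
```

View pics/scene0.png

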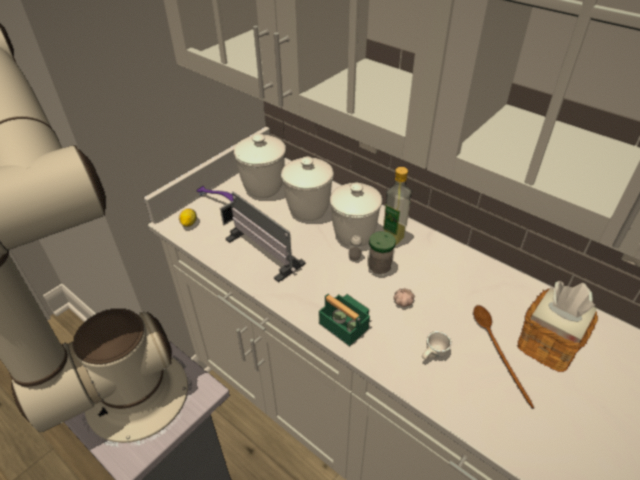

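View pics/top0.png

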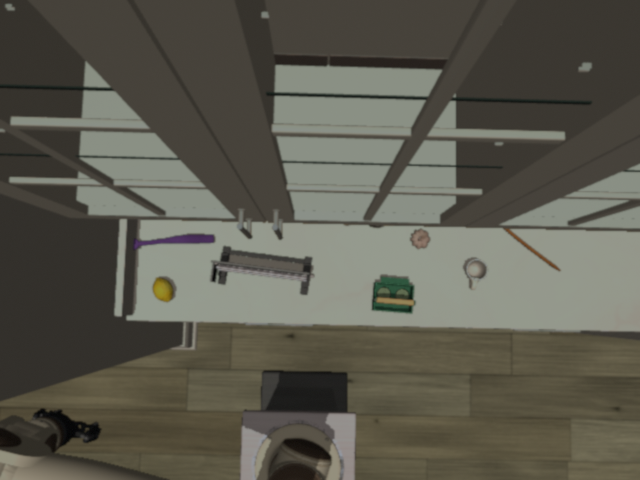

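The scene view shows the bin at (345,318), with its bar at (342,306), and the rack from (228,225) to (290,270). In the top view the bin is at (394,294), its bar at (396,301), and the rack feet are at about (222,265) and (307,275). I'll enlarge both.

```bash
python3 - <<'E'
import cv2,numpy as np
t=cv2.imread("pics/top0.png"); s=cv2.imread("pics/scene0.png")
def c(im,x,y,w,h,k): return cv2.resize(im[y:y+h,x:x+w],None,fx=k,fy=k,interpolation=cv2.INTER_CUBIC)
a=c(t,205,240,115,58,5); b=c(t,360,265,70,55,5)
A=np.zeros((600,800,3),np.uint8); A[:290,:575]=a; A[300:575,:350]=b
cv2.imwrite("pics/topc.png",A)
B=np.zeros((600,800,3),np.uint8); a=c(s,215,190,95,95,4);b=c(s,310,285,70,62,5)
B[:380,:380]=a;B[:310,400:750]=b
cv2.imwrite("pics/scenec.png",B)
E
```

```text
(no output)
```

View pics/topc.png

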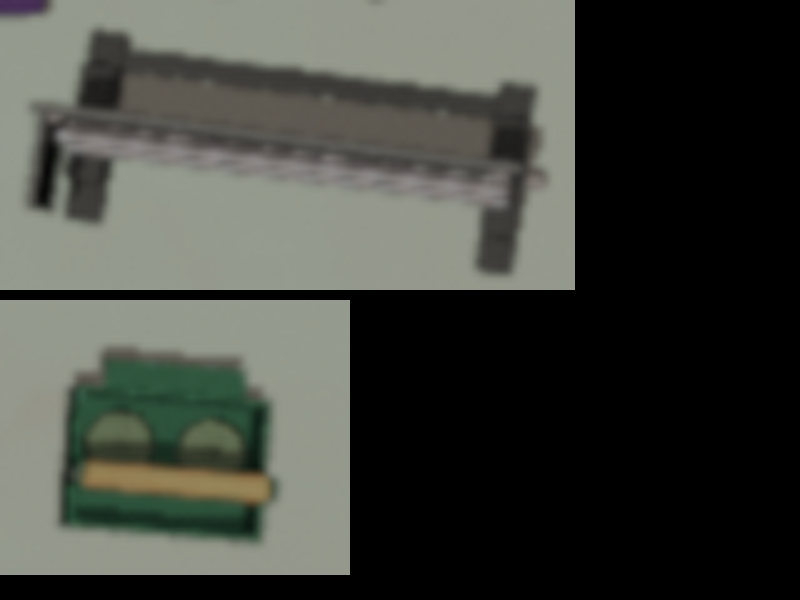

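View pics/scenec.png

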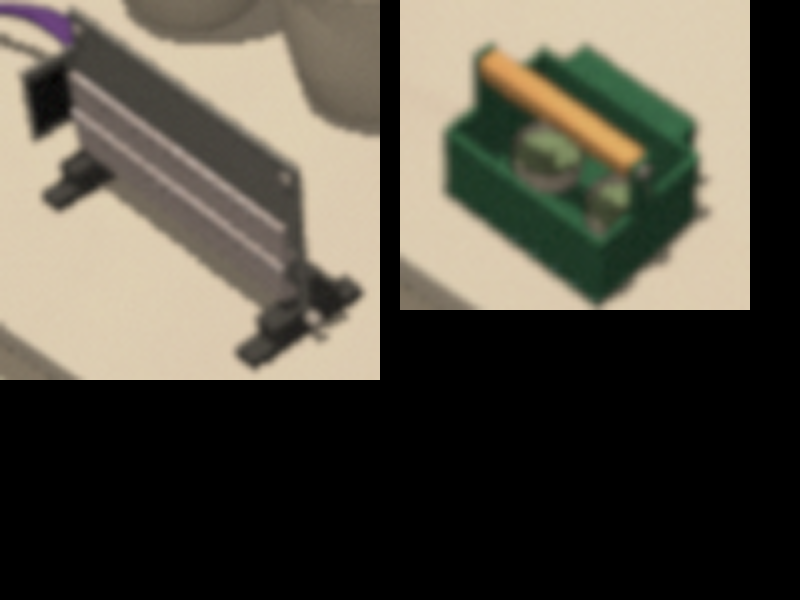

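```bash
cat > h.py <<'E'
from workcell import bot
import numpy as np
I={n:bot.camera_info(n) for n in("scene","top")}
def ray(n,u,v):
    E=I[n]["extrinsics"]; d=E[:3,:3]@np.linalg.solve(I[n]["mtx"],[u,v,1]); return E[:3,3],d
def onz(n,u,v,z):
    p,d=ray(n,u,v); return p+d*(z-p[2])/d[2]
def tri(a,b):
    p,d=ray("top",*a);q,e=ray("scene",*b)
    s=np.linalg.lstsq(np.c_[d,-e],q-p,rcond=None)[0]
    return (p+d*s[0]+q+e*s[1])/2, np.linalg.norm(p+d*s[0]-q-e*s[1])
def T(X,Y,x0,y0,k): return x0+(X+.5)/k-.5, y0+(Y+.5)/k-.5
E
python3 - <<'E'
from h import *
rt=lambda X,Y:T(X,Y,205,240,5); bt=lambda X,Y:T(X,Y-300,360,265,5)
rs=lambda X,Y:T(X,Y,215,190,4); bs=lambda X,Y:T(X-400,Y,310,285,5)
def line(name,L,R):
    d=L-R; m=(L+R)/2; print(name,m.round(4),"len",np.linalg.norm(d[:2]).round(4),"yaw of y axis",np.degrees(np.arctan2(-d[0],d[1])).round(2))
line("bar top",onz("top",*bt(82,473),.094),onz("top",*bt(270,488),.094))
line("bar scene",onz("scene",*bs(487,60),.094),onz("scene",*bs(637,157),.094))
line("backwall top",onz("top",*bt(75,390),.055),onz("top",*bt(268,402),.055))
line("frontwall top",onz("top",*bt(63,523),.055),onz("top",*bt(260,538),.055))
line("panel top",onz("top",*rt(32,106),.166),onz("top",*rt(545,179),.166))
line("panel scene",onz("scene",*rs(72,13),.166),onz("scene",*rs(298,170),.166))
line("feetfront top",onz("top",*rt(85,221),.01),onz("top",*rt(495,271),.01))
line("feetback top",onz("top",*rt(110,33),.01),onz("top",*rt(517,86),.01))
line("footL",onz("top",*rt(110,33),.01),onz("top",*rt(85,221),.01))
line("louver scene",onz("scene",*rs(72,76),.111),onz("scene",*rs(283,229),.111))
line("louver top",onz("top",*rt(62,133),.111),onz("top",*rt(503,190),.111))
for n,a,b in [("pL",rt(32,106),rs(72,13)),("pR",rt(545,179),rs(298,170)),("barL",bt(82,473),bs(487,60)),("barR",bt(270,488),bs(637,157))]: print(n,*tri(a,b))
print("cheek front",onz("top",*rt(40,208),.130))
E
```

```text
bar top [ 0.4655 -0.256   0.094 ] len 0.1026 yaw of y axis -3.2
bar scene [ 0.4648 -0.2568  0.094 ] len 0.0979 yaw of y axis -1.01
backwall top [ 0.5126 -0.258   0.055 ] len 0.108 yaw of y axis -2.19
frontwall top [ 0.4379 -0.2533  0.055 ] len 0.1098 yaw of y axis -3.01
panel top [0.5415 0.0997 0.166 ] len 0.2696 yaw of y axis -6.72
panel scene [0.5424 0.1034 0.166 ] len 0.2496 yaw of y axis -5.21
feetfront top [0.491  0.1109 0.01  ] len 0.2352 yaw of y axis -5.59
feetback top [0.5979 0.101  0.01  ] len 0.2352 yaw of y axis -6.03
footL [0.5564 0.2229 0.01  ] len 0.1083 yaw of y axis -95.28
louver scene [0.5333 0.1084 0.111 ] len 0.2401 yaw of y axis -5.37
louver top [0.5342 0.1075 0.111 ] len 0.2392 yaw of y axis -5.99
pL [0.55806833 0.23423432 0.16017124] 0.0011339802011475994
pR [ 0.52325548 -0.03235484  0.17837003] 0.005294022664936239
barL [ 0.46853575 -0.20532898  0.08954933] 0.00030168851461251063
barR [ 0.46258591 -0.30681602  0.09614806] 0.00019885313325190154
cheek front [0.50552418 0.23335896 0.13      ]
```

The measurements agree with the given sizes: the bar is 102 mm long and the louver 240 mm.
- **Bar:** centre (0.465, -0.256), bin yaw about -2.6°.
- **Louver:** middle (0.534, 0.108), rack yaw about -5.7°.

I'll move over the bin next.

```bash
python3 -m pendant '-.025 -.031 0 0 .085;-.05 -.062 0 0 .085;-.075 -.094 0 0 .085;-.1 -.125 0 0 .085;-.124 -.156 0 0 .085'
python3 -m pendant '-.025 -.031 0 0 .085;-.05 -.062 0 0 .085;-.075 -.094 0 0 .085;-.1 -.125 0 0 .085;-.124 -.156 0 0 .085'
python3 -m pendant '-.025 -.031 0 0 .085;-.05 -.062 0 0 .085;-.075 -.094 0 0 .085;-.1 -.125 0 0 .085;-.124 -.156 0 0 .085'
python3 -m pendant '-.025 -.031 0 0 .085;-.05 -.062 0 0 .085;-.075 -.094 0 0 .085;-.1 -.125 0 0 .085;-.124 -.156 0 0 .085'
python3 -m pendant '0 0 0 7 .085;0 0 0 14 .085;0 0 0 21 .085;0 0 0 28 .085;0 0 0 35 .085'
python3 -m pendant '0 0 0 7 .085;0 0 0 14 .085;0 0 0 21 .085;0 0 0 28 .085;0 0 0 35 .085'
cat >> h.py <<'E'
def go(x,y,z,yaw):
    "needed shift in tool axes and turn (tool pointing down)"
    o=bot.get_obs(); a=np.radians(o["tcp_rot"][2]); d=np.array([x,y,z])-o["ee_pos"]
    t=(o["tcp_rot"][2]-yaw+180)%360-180
    print("tool shift",np.round([np.cos(a)*d[0]+np.sin(a)*d[1],np.sin(a)*d[0]-np.cos(a)*d[1],-d[2]],4),"turn",round(t,2),"q6",o["q"][5].round(1),"rot",o["tcp_rot"].round(2),"F",o["wrist_force"].round(2),"t",o["time"])
E
python3 -c "
from h import *
go(.465,-.2563,.095,87.4)"
```

```text
time: 0.52
ee_pos: [0.2366, 0.3368, 0.2558]
tcp_rot: [-180.0, -0.0, 162.6]
wrist_force: [1.6, 0.3, 0.4]
opening: 0.0849
grasp_force: 0.0
time: 0.93
ee_pos: [0.308, 0.1508, 0.2562]
tcp_rot: [180.0, 0.0, 162.6]
wrist_force: [0.9, -0.8, -0.4]
opening: 0.0853
grasp_force: 0.0
time: 1.35
ee_pos: [0.3795, -0.0356, 0.2563]
tcp_rot: [180.0, 0.0, 162.5]
wrist_force: [1.4, 1.1, 0.3]
opening: 0.085
grasp_force: 0.0
time: 1.77
ee_pos: [0.4511, -0.2217, 0.2559]
tcp_rot: [180.0, -0.0, 162.5]
wrist_force: [0.6, 0.8, 0.6]
opening: 0.0849
grasp_force: 0.0
time: 2.18
ee_pos: [0.4508, -0.2196, 0.2558]
tcp_rot: [-180.0, -0.1, 127.2]
wrist_force: [-0.4, -0.6, 0.2]
opening: 0.0849
grasp_force: 0.0
time: 2.6
ee_pos: [0.4508, -0.2194, 0.2559]
tcp_rot: [-180.0, -0.0, 92.2]
wrist_force: [-0.1, -0.2, 0.3]
opening: 0.0851
grasp_force: 0.0
tool shift [-0.0374  0.0128  0.1609] turn 4.79 q6 61.9 rot [-1.7996e+02 -2.0000e-02  9.2190e+01] F [-0.12 -0.24  0.28] t 2.6
```

```bash
python3 -m pendant '-.0374 .0128 0 4.8 .085;-.0374 .0128 .03 4.8 .085;-.0374 .0128 .06 4.8 .085;-.0374 .0128 .09 4.8 .085;-.0374 .0128 .1 4.8 .085'
python3 -c "
from h import *
go(.465,-.2563,.095,87.4)
import cv2
im=bot.camera('scene')[240:360,280:420]; cv2.imwrite('pics/pre.png',cv2.resize(im,None,fx=5,fy=5,interpolation=cv2.INTER_CUBIC))"
```

```text
time: 3.02
ee_pos: [0.4638, -0.2555, 0.1514]
tcp_rot: [-179.7, -0.2, 87.7]
wrist_force: [-1.2, 0.1, -0.5]
opening: 0.0852
grasp_force: 0.0
tool shift [-0.0007  0.0013  0.0564] turn 0.32 q6 63.4 rot [-1.7968e+02 -1.6000e-01  8.7720e+01] F [-1.17  0.14 -0.49] t 3.0167
```

View pics/pre.png

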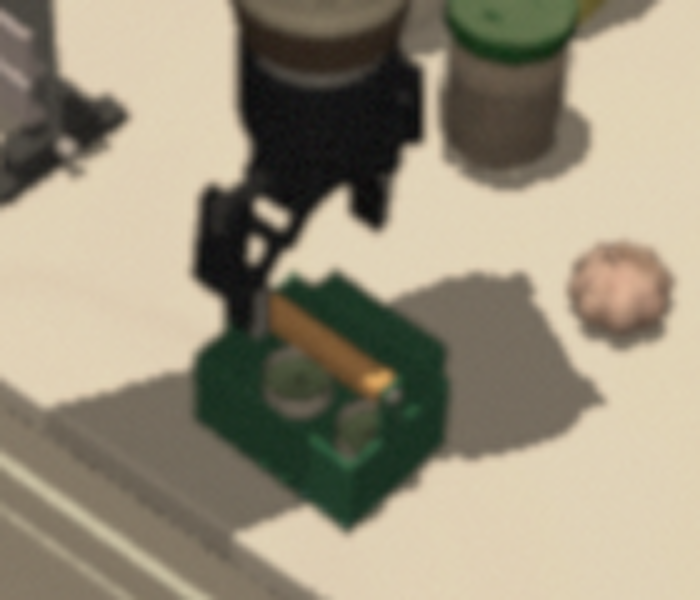

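The fingers straddle the bar: the front finger is at (235,310) and the rear one at (370,215). I'll go down and grip.

```bash
python3 -m pendant '0 0 .02 0 .085;0 0 .04 0 .085;0 0 .056 0 .085;0 0 .056 0 .085'
python3 -m pendant '0 0 0 0 .05;0 0 0 0 .03;0 0 0 0 .012;0 0 0 0 0;0 0 0 0 0' 60
python3 -m pendant '0 0 0 0 0;0 0 0 0 0;0 0 0 0 0' 60
python3 -m pendant '0 0 -.01 0 0;0 0 -.025 0 0;0 0 -.03 0 0;0 0 -.03 0 0;0 0 -.03 0 0'
python3 -c "
from h import *
go(.465,-.2563,.235,84.3)
print(bot.get_obs()['torque'])"
```

```text
time: 3.4
ee_pos: [0.4646, -0.2557, 0.0987]
tcp_rot: [-179.8, -0.1, 87.7]
wrist_force: [0.1, -0.7, -1.2]
opening: 0.0853
grasp_force: 0.0
time: 3.82
ee_pos: [0.4658, -0.2564, 0.1013]
tcp_rot: [179.9, 0.0, 87.7]
wrist_force: [0.6, -0.2, 0.4]
opening: 0.0252
grasp_force: 0.0
time: 4.07
ee_pos: [0.4658, -0.2564, 0.101]
tcp_rot: [179.9, 0.0, 87.7]
wrist_force: [1.2, 0.6, 5.4]
opening: 0.0126
grasp_force: 60.9
time: 4.48
ee_pos: [0.4653, -0.2562, 0.1301]
tcp_rot: [-180.0, -0.0, 87.7]
wrist_force: [-0.2, 0.3, -2.2]
opening: 0.0127
grasp_force: 59.8
tool shift [-1.000e-04 -3.000e-04 -1.049e-01] turn 3.44 q6 63.4 rot [-179.99   -0.     87.74] F [-0.21  0.31 -2.23] t 4.4833
[ 0.0447998   0.01677973 -0.03704899]
```

The grip holds at 12.7 mm opening and 60 N. I'll lift, turn square to the rack, back away from it and travel left.

```bash
python3 -m pendant '0 0 -.02 1 0;0 0 -.04 2 0;0 0 -.06 3 0;0 0 -.07 3.4 0;0 0 -.07 3.4 0' 90
python3 -m pendant '.01 -.02 0 0 0;.03 -.04 0 0 0;.06 -.06 0 0 0;.09 -.072 0 0 0;.12 -.072 0 0 0'
python3 -m pendant '.03 0 0 0 0;.06 0 0 0 0;.09 0 0 0 0;.12 0 0 0 0;.15 0 0 0 0'
python3 -m pendant '.03 0 0 0 0;.06 0 0 0 0;.08 0 0 0 0;.0968 0 0 0 0;.0968 0 0 0 0'
python3 -m pendant '0 0 0 0 0;0 0 0 0 0'
python3 -c "
from h import *
go(.4524,.116,.2,84.3)
import cv2
a=bot.camera('scene')[170:300,200:320]; b=bot.camera('top')[230:330,190:330]
A=np.zeros((600,800,3),np.uint8);A[:520,:480]=cv2.resize(a,None,fx=4,fy=4,interpolation=cv2.INTER_CUBIC)
cv2.imwrite('pics/front.png',A)
cv2.imwrite('pics/frontt.png',cv2.resize(b,None,fx=5,fy=5,interpolation=cv2.INTER_CUBIC))"
```

```text
time: 4.9
ee_pos: [0.466, -0.2566, 0.2018]
tcp_rot: [179.9, 0.1, 84.3]
wrist_force: [0.5, -0.3, -3.5]
opening: 0.0122
grasp_force: 90.7
time: 5.32
ee_pos: [0.4031, -0.1286, 0.1987]
tcp_rot: [-179.9, -0.0, 84.3]
wrist_force: [0.7, -0.6, -3.4]
opening: 0.0115
grasp_force: 90.7
time: 5.73
ee_pos: [0.4198, 0.021, 0.1986]
tcp_rot: [-179.9, 0.0, 84.4]
wrist_force: [0.3, -0.1, -2.9]
opening: 0.0119
grasp_force: 90.7
time: 6.15
ee_pos: [0.4296, 0.1182, 0.1983]
tcp_rot: [-179.9, -0.0, 84.5]
wrist_force: [-1.1, 0.1, -3.9]
opening: 0.0119
grasp_force: 90.7
time: 6.32
ee_pos: [0.4295, 0.1154, 0.1992]
tcp_rot: [-179.9, 0.0, 84.4]
wrist_force: [-0.5, 0.2, -2.9]
opening: 0.0118
grasp_force: 90.7
tool shift [ 0.0028  0.0227 -0.0008] turn 0.06 q6 110.7 rot [-1.7992e+02  5.0000e-02  8.4360e+01] F [-0.49  0.19 -2.91] t 6.3167
```

View pics/front.png

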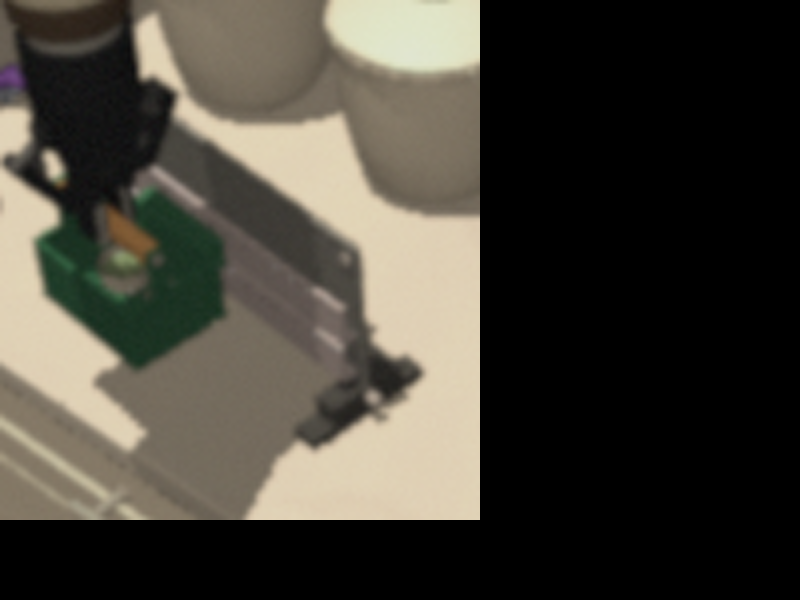

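The bin hangs level at (130,270) in the crop, with the tea lights inside and the lip facing the panel above the louver. I'll approach and then feel for the panel in 1 mm steps, stopping on force.

```bash
cat > guard.py <<'E'
import sys; from h import *
o=bot.get_obs(); a=np.radians(o["tcp_rot"][2]); f=o["wrist_force"]
fx=np.sin(a)*f[0]-np.cos(a)*f[1]; fy=np.cos(a)*f[0]+np.sin(a)*f[1]   # along tool y (into panel), tool x (left)
print("into-panel %.1f left %.1f up %.1f tz %.2f pos %s t %.2f"%(fx,fy,f[2],o["torque"][2],o["ee_pos"].round(4),o["time"]))
v={"p":-fx,"l":-fy,"u":f[2]}[sys.argv[1]]
sys.exit(v>float(sys.argv[2]))
E
python3 -m pendant '.0028 .01 0 0 0;.0028 .02 0 0 0;.0028 .03 0 0 0;.0028 .036 0 0 0;.0028 .036 0 0 0' >/dev/null; python3 guard.py p 3 &&
python3 -m pendant '0 .001 0 0 0;0 .002 0 0 0;0 .002 0 0 0' >/dev/null && python3 guard.py p 3 &&
python3 -m pendant '0 .001 0 0 0;0 .002 0 0 0;0 .002 0 0 0' >/dev/null && python3 guard.py p 3 &&
python3 -m pendant '0 .001 0 0 0;0 .001 0 0 0' >/dev/null && python3 guard.py p 3 &&
python3 -m pendant '0 .001 0 0 0;0 .001 0 0 0' >/dev/null && python3 guard.py p 3 &&
python3 -m pendant '0 .001 0 0 0;0 .001 0 0 0' >/dev/null && python3 guard.py p 3 &&
python3 -m pendant '0 .001 0 0 0;0 .001 0 0 0' >/dev/null && python3 guard.py p 3 &&
python3 -m pendant '0 .001 0 0 0;0 .001 0 0 0' >/dev/null && python3 guard.py p 3 &&
python3 -m pendant '0 .001 0 0 0;0 .001 0 0 0' >/dev/null && python3 guard.py p 3 &&
python3 -m pendant '0 .001 0 0 0;0 .001 0 0 0' >/dev/null && python3 guard.py p 3 &&
python3 -m pendant '0 .001 0 0 0;0 .001 0 0 0' >/dev/null && python3 guard.py p 3 
```

```text
into-panel 0.1 left 0.5 up -3.3 tz 0.00 pos [0.4674 0.1147 0.1999] t 6.83False
```

```bash
sed -i 's/sys.exit(v/sys.exit(int(v/; s/\[2\]))$/[2])))/' guard.py; tail -1 guard.py
python3 -m pendant '0 .001 0 0 0;0 .002 0 0 0;0 .002 0 0 0' >/dev/null && python3 guard.py p 3 &&
python3 -m pendant '0 .001 0 0 0;0 .002 0 0 0;0 .002 0 0 0' >/dev/null && python3 guard.py p 3 &&
python3 -m pendant '0 .001 0 0 0;0 .001 0 0 0' >/dev/null && python3 guard.py p 3 &&
python3 -m pendant '0 .001 0 0 0;0 .001 0 0 0' >/dev/null && python3 guard.py p 3 &&
python3 -m pendant '0 .001 0 0 0;0 .001 0 0 0' >/dev/null && python3 guard.py p 3 &&
python3 -m pendant '0 .001 0 0 0;0 .001 0 0 0' >/dev/null && python3 guard.py p 3 &&
python3 -m pendant '0 .001 0 0 0;0 .001 0 0 0' >/dev/null && python3 guard.py p 3 &&
python3 -m pendant '0 .001 0 0 0;0 .001 0 0 0' >/dev/null && python3 guard.py p 3 &&
python3 -m pendant '0 .001 0 0 0;0 .001 0 0 0' >/dev/null && python3 guard.py p 3 &&
python3 -m pendant '0 .001 0 0 0;0 .001 0 0 0' >/dev/null && python3 guard.py p 3 &&
python3 -m pendant '0 .001 0 0 0;0 .001 0 0 0' >/dev/null && python3 guard.py p 3 
```

```text
sys.exit(int(v>float(sys.argv[2])))
into-panel -0.3 left 0.1 up -3.4 tz 0.01 pos [0.468  0.1149 0.2003] t 7.08
into-panel 0.2 left 0.1 up -2.8 tz 0.00 pos [0.47   0.1148 0.2004] t 7.33
into-panel 0.1 left 0.2 up -3.5 tz 0.00 pos [0.4711 0.1146 0.2003] t 7.50
into-panel 0.3 left 0.3 up -3.4 tz 0.01 pos [0.4721 0.1145 0.2003] t 7.67
into-panel 0.1 left -0.4 up -4.0 tz 0.02 pos [0.4731 0.1144 0.2003] t 7.83
into-panel 0.4 left 0.1 up -3.6 tz 0.00 pos [0.4741 0.1143 0.2003] t 8.00
into-panel -0.3 left -0.4 up -3.9 tz 0.06 pos [0.4751 0.1142 0.2003] t 8.17
into-panel 0.3 left 0.6 up -2.6 tz 0.00 pos [0.4761 0.1141 0.2003] t 8.33
into-panel 0.2 left -0.5 up -3.0 tz -0.03 pos [0.4771 0.114  0.2003] t 8.50
into-panel -5.3 left -1.0 up -1.1 tz 0.11 pos [0.4773 0.1139 0.2003] t 8.67
```

Contact is at TCP (0.4773, 0.1139), exactly where predicted. I'll back off to about a 1 mm gap and lower with a force guard.

```bash
python3 -m pendant '0 -.0018 0 0 0;0 -.0018 0 0 0;0 -.0018 0 0 0' >/dev/null; python3 guard.py p 3 &&
python3 -m pendant '0 0 .005 0 0;0 0 .01 0 0;0 0 .01 0 0' >/dev/null && python3 guard.py u 1 &&
python3 -m pendant '0 0 .003 0 0;0 0 .005 0 0;0 0 .005 0 0' >/dev/null && python3 guard.py u 1 &&
python3 -m pendant '0 0 .002 0 0;0 0 .004 0 0;0 0 .004 0 0' >/dev/null && python3 guard.py u 1 &&
python3 -m pendant '0 0 .002 0 0;0 0 .004 0 0;0 0 .004 0 0' >/dev/null && python3 guard.py u 1 &&
python3 -m pendant '0 0 .002 0 0;0 0 .004 0 0;0 0 .004 0 0' >/dev/null && python3 guard.py u 1 &&
python3 -m pendant '0 0 .002 0 0;0 0 .004 0 0;0 0 .004 0 0' >/dev/null && python3 guard.py u 1 &&
python3 -m pendant '0 0 .001 0 0;0 0 .002 0 0;0 0 .002 0 0' >/dev/null && python3 guard.py u 1 &&
python3 -m pendant '0 0 .001 0 0;0 0 .002 0 0;0 0 .002 0 0' >/dev/null && python3 guard.py u 1 &&
python3 -m pendant '0 0 .001 0 0;0 0 .001 0 0' >/dev/null && python3 guard.py u 1 &&
python3 -m pendant '0 0 .001 0 0;0 0 .001 0 0' >/dev/null && python3 guard.py u 1 &&
python3 -m pendant '0 0 .001 0 0;0 0 .001 0 0' >/dev/null && python3 guard.py u 1 &&
python3 -m pendant '0 0 .001 0 0;0 0 .001 0 0' >/dev/null && python3 guard.py u 1 
```

```text
into-panel -0.2 left -0.5 up -3.2 tz 0.03 pos [0.4763 0.1141 0.2003] t 8.92
into-panel -0.0 left -0.1 up -3.5 tz 0.00 pos [0.4758 0.114  0.1889] t 9.17
into-panel -0.6 left -0.8 up -3.0 tz -0.00 pos [0.476  0.114  0.1847] t 9.42
into-panel 0.1 left -0.1 up -3.9 tz -0.08 pos [0.4761 0.1141 0.1809] t 9.67
into-panel 0.2 left 0.1 up -3.6 tz 0.04 pos [0.476  0.1141 0.1768] t 9.92
into-panel 0.5 left -0.2 up -3.9 tz 0.00 pos [0.476  0.1141 0.1728] t 10.17
into-panel -1.0 left 1.4 up -3.6 tz 0.00 pos [0.476  0.1141 0.1688] t 10.42
into-panel 0.4 left 0.3 up -4.1 tz -0.03 pos [0.4761 0.1141 0.1671] t 10.67
into-panel -0.5 left -0.1 up -2.5 tz 0.01 pos [0.4761 0.1141 0.1651] t 10.92
into-panel 0.3 left -0.3 up -3.3 tz -0.01 pos [0.4761 0.1141 0.1641] t 11.08
into-panel 0.7 left 0.1 up -2.7 tz 0.01 pos [0.4761 0.1141 0.1631] t 11.25
into-panel -0.5 left -0.3 up -3.4 tz 0.04 pos [0.4761 0.1141 0.1621] t 11.42
into-panel -0.4 left -0.3 up -3.3 tz -0.03 pos [0.4761 0.1141 0.1611] t 11.58
```

```bash
python3 -m pendant '0 0 .0005 0 0;0 0 .0005 0 0' >/dev/null && python3 guard.py u 1 &&
python3 -m pendant '0 0 .0005 0 0;0 0 .0005 0 0' >/dev/null && python3 guard.py u 1 &&
python3 -m pendant '0 0 .0005 0 0;0 0 .0005 0 0' >/dev/null && python3 guard.py u 1 &&
python3 -m pendant '0 0 .0005 0 0;0 0 .0005 0 0' >/dev/null && python3 guard.py u 1 &&
python3 -m pendant '0 0 .0005 0 0;0 0 .0005 0 0' >/dev/null && python3 guard.py u 1 &&
python3 -m pendant '0 0 .0005 0 0;0 0 .0005 0 0' >/dev/null && python3 guard.py u 1 &&
python3 -m pendant '0 0 .0005 0 0;0 0 .0005 0 0' >/dev/null && python3 guard.py u 1 &&
python3 -m pendant '0 0 .0005 0 0;0 0 .0005 0 0' >/dev/null && python3 guard.py u 1 
python3 -c "
from h import *
import cv2
a=bot.camera('scene')[190:310,210:320]
cv2.imwrite('pics/hung.png',cv2.resize(a,None,fx=5,fy=5,interpolation=cv2.INTER_CUBIC))"
```

```text
into-panel -1.2 left 0.1 up -2.0 tz -0.01 pos [0.4762 0.1141 0.1609] t 11.75
into-panel -2.0 left 0.3 up 1.6 tz 0.04 pos [0.4761 0.1141 0.1606] t 11.92
```

View pics/hung.png

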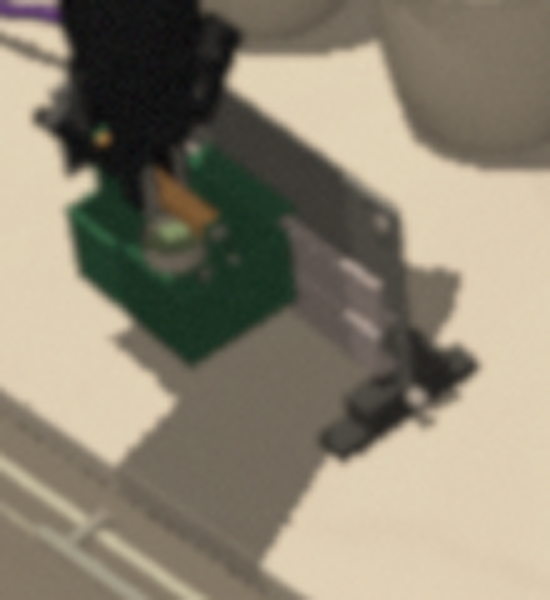

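The bin hangs on the louver: the flange is over the bright strip, the back is against the panel at (290,220), and both the height (0.1607) and the load match resting there. Now I'll slide it left.

```bash

python3 -m pendant '.003 0 0 0 0;.008 0 0 0 0;.013 0 0 0 0;.018 0 0 0 0;.02 0 0 0 0' >/dev/null && python3 guard.py p 7 &&  python3 guard.py l 6 &&
python3 -m pendant '.003 0 0 0 0;.008 0 0 0 0;.013 0 0 0 0;.018 0 0 0 0;.02 0 0 0 0' >/dev/null && python3 guard.py p 7 && python3 guard.py l 6 &&
python3 -m pendant '.003 0 0 0 0;.008 0 0 0 0;.013 0 0 0 0;.016 0 0 0 0;.016 0 0 0 0' >/dev/null && python3 guard.py p 7 && python3 guard.py l 6
```

```text
into-panel 1.0 left -3.5 up 1.6 tz -0.19 pos [0.4784 0.1347 0.1604] t 12.38
into-panel 1.0 left -3.5 up 1.6 tz -0.19 pos [0.4784 0.1347 0.1604] t 12.38
into-panel -0.2 left -3.4 up 1.4 tz -0.23 pos [0.4802 0.1546 0.1603] t 12.80
into-panel -0.2 left -3.4 up 1.4 tz -0.23 pos [0.4802 0.1546 0.1603] t 12.80
into-panel -0.1 left 0.3 up 2.1 tz -0.06 pos [0.4818 0.1706 0.1603] t 13.22
into-panel -0.1 left 0.3 up 2.1 tz -0.06 pos [0.4818 0.1706 0.1603] t 13.22
```

```bash

python3 -m pendant '.002 0 0 0 0;.004 0 0 0 0;.005 0 0 0 0;.005 0 0 0 0' >/dev/null && python3 guard.py l 5 &&
python3 -m pendant '.001 0 0 0 0;.002 0 0 0 0;.002 0 0 0 0' >/dev/null && python3 guard.py l 5 &&
python3 -m pendant '.001 0 0 0 0;.001 0 0 0 0' >/dev/null && python3 guard.py l 5 &&
python3 -m pendant '.001 0 0 0 0;.001 0 0 0 0' >/dev/null && python3 guard.py l 5 &&
python3 -m pendant '.001 0 0 0 0;.001 0 0 0 0' >/dev/null && python3 guard.py l 5 &&
python3 -m pendant '.001 0 0 0 0;.001 0 0 0 0' >/dev/null && python3 guard.py l 5 &&
python3 -m pendant '.001 0 0 0 0;.001 0 0 0 0' >/dev/null && python3 guard.py l 5 &&
python3 -m pendant '.001 0 0 0 0;.001 0 0 0 0' >/dev/null && python3 guard.py l 5 &&
python3 -m pendant '.001 0 0 0 0;.001 0 0 0 0' >/dev/null && python3 guard.py l 5 &&
python3 -m pendant '.001 0 0 0 0;.001 0 0 0 0' >/dev/null && python3 guard.py l 5 &&
python3 -m pendant '.001 0 0 0 0;.001 0 0 0 0' >/dev/null && python3 guard.py l 5 &&
python3 -m pendant '.001 0 0 0 0;.001 0 0 0 0' >/dev/null && python3 guard.py l 5
```

```text
into-panel -0.3 left -3.2 up 2.1 tz -0.15 pos [0.4822 0.175  0.1603] t 13.55
into-panel 0.7 left -3.0 up 3.0 tz -0.20 pos [0.4824 0.1768 0.1603] t 13.80
into-panel -0.1 left -3.4 up 3.2 tz -0.20 pos [0.4825 0.1778 0.1603] t 13.97
into-panel 0.1 left -3.2 up 2.9 tz -0.14 pos [0.4826 0.1789 0.1603] t 14.13
into-panel -0.4 left -3.9 up 3.1 tz -0.20 pos [0.4827 0.1799 0.1603] t 14.30
into-panel 0.0 left -3.4 up 1.6 tz -0.20 pos [0.4828 0.1809 0.1603] t 14.47
into-panel 0.5 left -4.1 up 2.7 tz -0.21 pos [0.4829 0.1819 0.1603] t 14.63
into-panel 1.2 left -3.2 up 2.2 tz -0.23 pos [0.483  0.1829 0.1603] t 14.80
into-panel -0.0 left -2.7 up 1.8 tz -0.20 pos [0.4831 0.1839 0.1603] t 14.97
into-panel -1.1 left -6.4 up 4.9 tz -0.18 pos [0.4831 0.1842 0.1603] t 15.13
```

The bin touches the cheek after about 70 mm of travel, as expected. I'll add a light nudge, then release and rise.

```bash
python3 -m pendant '.0003 0 0 0 0;.0003 0 0 0 0' >/dev/null && python3 guard.py l 12 &&
python3 -m pendant '0 0 0 0 .015;0 0 0 0 .02;0 0 0 0 .025;0 0 0 0 .032;0 0 0 0 .04' 20 && 
python3 -m pendant '0 0 0 0 .04;0 0 0 0 .04' && python3 guard.py l 12 && python3 guard.py u 5 &&
python3 -m pendant '0 0 -.005 0 .04;0 0 -.015 0 .04;0 0 -.03 0 .04;0 0 -.05 0 .04;0 0 -.07 0 .04' >/dev/null && python3 guard.py u 4
python3 -c "
from h import *
import cv2
a=bot.camera('scene')[190:310,200:320]
cv2.imwrite('pics/rel.png',cv2.resize(a,None,fx=5,fy=5,interpolation=cv2.INTER_CUBIC))"
```

```text
into-panel -0.8 left -9.1 up 3.8 tz -0.23 pos [0.4831 0.1843 0.1604] t 15.30
time: 15.72
ee_pos: [0.4832, 0.1853, 0.1602]
tcp_rot: [-180.0, -0.0, 84.4]
wrist_force: [-0.0, -1.0, -0.1]
opening: 0.04
grasp_force: 0.0
time: 15.88
ee_pos: [0.4832, 0.1852, 0.1603]
tcp_rot: [180.0, -0.0, 84.3]
wrist_force: [1.2, 0.8, -0.1]
opening: 0.0398
grasp_force: 0.0
into-panel 1.1 left 0.9 up -0.1 tz -0.01 pos [0.4832 0.1852 0.1603] t 15.88
into-panel 1.1 left 0.9 up -0.1 tz -0.01 pos [0.4832 0.1852 0.1603] t 15.88
into-panel -0.9 left 0.2 up 0.6 tz -0.02 pos [0.4831 0.185  0.2319] t 16.30
```

View pics/rel.png

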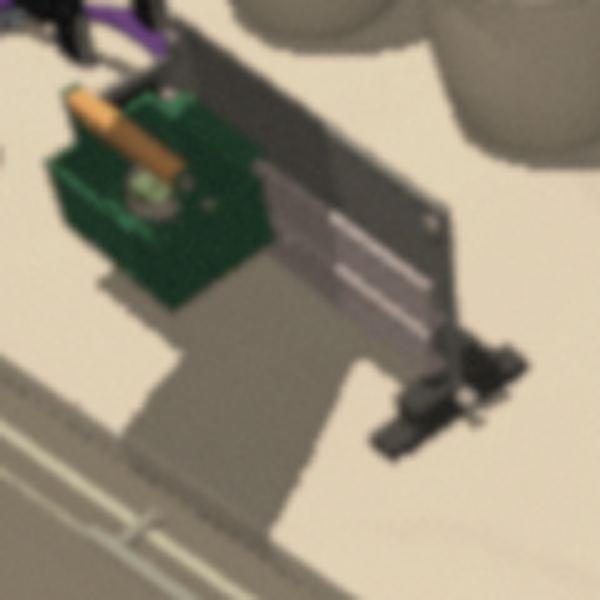

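The bin hangs at (165,200), level, with its left side at the black cheek (135,85) and the tea lights inside. I'll retract the arm and check the contact with the cheek from above.

```bash
python3 -m pendant '0 -.02 -.01 0 .04;0 -.05 -.02 0 .04;0 -.08 -.03 0 .04;0 -.11 -.03 0 .04;0 -.14 -.03 0 .04'
python3 -m pendant '0 0 0 0 .04;0 0 0 0 .04;0 0 0 0 .04'|head -1
python3 -c "
from h import *
import cv2
b=bot.camera('top')[240:300,205:320]; a=bot.camera('scene')[190:270,200:300]
A=np.zeros((600,800,3),np.uint8);A[:300,:575]=cv2.resize(b,None,fx=5,fy=5,interpolation=cv2.INTER_CUBIC)
A[310:590,:350]=cv2.resize(a,None,fx=3.5,fy=3.5,interpolation=cv2.INTER_CUBIC)
cv2.imwrite('pics/fin.png',A)"
```

```text
time: 16.77
ee_pos: [0.3429, 0.1989, 0.2617]
tcp_rot: [179.9, -0.1, 84.3]
wrist_force: [-0.7, -0.0, -0.5]
opening: 0.0401
grasp_force: 0.0
time: 17.02
```

View pics/fin.png

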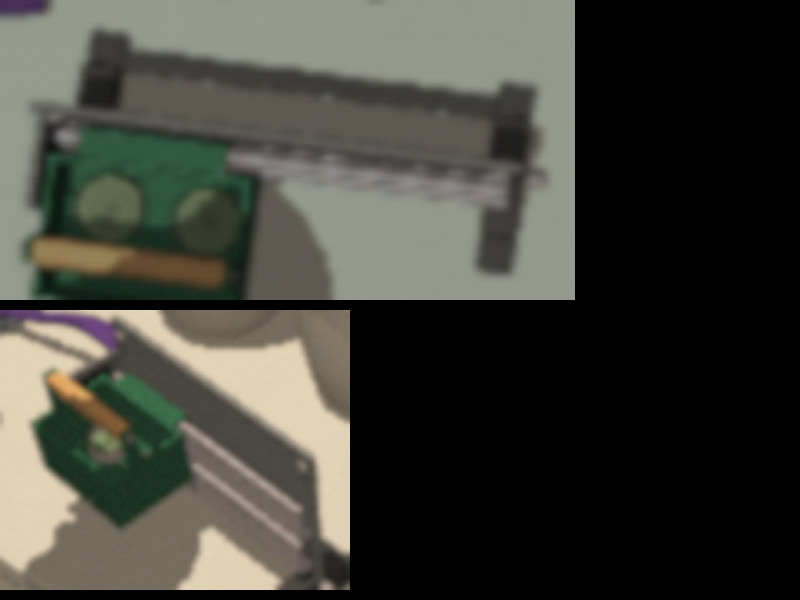

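From above, the bin's left wall at (45,180) touches the cheek at (38,180). The lip is behind the louver, both tea lights are inside (110,205 and 208,215), and the rack has not moved. I'm handing in.

```bash
python3 -c "
from workcell import bot
print(bot.job_done())"
```

```text
the job is handed in; nothing more can be done
None
```

The green bin is hooked on the top louver, snug against the left cheek with both tea lights in it; measured contact forces stayed under about 10 N (limit about 15 N), and I handed the job in at about 17 s.

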